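# Load the specimen carrier and hold it in the corner of the examination stage

### The arm

A 6-joint arm with a two-finger parallel gripper is mounted at the origin on the work surface. World frame = base frame: x ahead of the robot, y to its left, z up, the work surface at z = 0. Lengths are in m, angles in degrees, forces in N, time in s.
With the tool pointing down it reaches from about 0.4 to 0.825 m from the base axis. Payload 7 kg.
Tool frame: the origin (TCP) lies at the very end of the fingers, on their centre line; the grasp point (between the pads) lies 19 mm behind it; z points along the fingers, y is the line along which they close (so a half turn about z gives the same grasp; the last joint's range is limited). The gripper opens to 88 mm and grips with 3 to 60 N. Pads are 19 mm wide; open, the fingers measure 130 mm over their backs; the gripper's body (78 mm by 193 mm) begins 47 mm behind the grasp point.
Start: joints at [91.564, 20.546, 0.682, 0, -70.136, -16.507], TCP at [0.174, 0.652, 0.227] pointing down, gripper open.
Joint ranges: [-176.03, 176.03], [-82.01, 121.73], [-58.28, 71.71], [-173.87, 95.51], [-174.79, -0.11], [-173.66, 173.66]. Speed limits (degrees/s): [136.94, 136.94, 172.46, 180, 180, 180].

### API

Orientations are given as [roll, pitch, yaw] about the fixed x, y, z axes, in that order (R = Rz(yaw) Ry(pitch) Rx(roll)).
In Python, from plant import get_state, capture, close_job, regions_of gives the robot as it stands.
- The arm moves only by the tool jog_arm, never from a script. Its argument "moves" is a list of rows, each a list of 3 entries, a list of its own where there are three numbers: the shift along the tool's x, y, z in cm, then the turn about the tool's z in degrees, then the finger opening in cm, from 0 to 8.76. A call has 1 to 12 rows; each row shifts and turns the commanded pose from where the row before left it, along the tool's axes as they then stand; what a row does not reach is not made up. A row lasts 1/8 s, in which the tool goes at most 62.5 mm and 10.7 degrees, less where a joint would pass 70% of its speed; a pose out of reach is approached as far as the arm can. A call is refused whole if a number of a shift passes 6.25 or a number of a turn 10.7, either way. A call with a gripper value outside its range is refused whole. The fingers move at their own pace and stop on an object; "newtons" is the grip in N (left out, the last holds). Time passes only in rows, so rows that do not move let the fingers close. It gives the time, the measured TCP pose, the force, the opening and the grip force at its end, in the units of the state.
- get_state(): the state, without advancing time (a new reading comes with each control period).
- capture(name): name is "scene" or "top" or "wrist"; returns a dict with "pixels" (384x512x3 uint8, blue, green, red), "mtx" (3x3 intrinsics, pixels), "world_from_camera" (4x4, takes a point from camera to world coordinates); the wrist camera has in their place "hand_eye" (4x4, takes a point from camera to tool coordinates, whose origin is the TCP and whose axes are the flange's). Camera axes: x right, y down, z forward; pixel columns grow to the right and rows downward; lengths in m; the calibration is good to about 2 mm. A picture is of the moment at which its call begins: read the wrist's pose just before it. There is no depth.
- close_job(): hands the job in; it is judged then, once.
Trained networks look in a picture, given as the dict that the camera call returned (one of the last four; its "shot" number tells which), for a name from the list of things; names that differ only in an ending like _2 or _b are one class to them, and where a whole thing is asked for, a point or a joint stands for the part that bears it (a point fixed in the world has none). Each returns a list of dicts, best first, with "confidence" (0 to 1); they miss things now and then, are a little off and sometimes report something else, mostly with a low value. They report only what shows in the picture. A call takes as long as a camera call. They do not tell look-alikes from the thing itself.
- regions_of(picture, thing): "pixels" (384x512 bool, what is visible of it) and "pixel" ([column, row] in pixels, amid what is visible of it).
The state is a dict: "time_s": time; "joints": joint angles; "qd": joint speeds; "joint_torque": joint torques, N m; "tcp_pos": TCP position; "eef_rot": TCP orientation; "contact_force": force on the tool from outside, world axes, zero at the start; "moment": the same for the moment, N m; "gripper_width": finger opening in m; "gripper_force": force on a finger pad.
Only numpy, scipy, OpenCV 4.12 (cv2) and the standard library are available. Lean on these libraries where they do the work, as an engineer would, in place of code of your own. Each camera call takes 0.05 s, during which the arm holds its last target. There are 200 camera calls.

### The job

Put the two specimen jars into the carrier on the white examination stage: the red-lidded jar fully down in the red-ringed pocket, the blue-lidded jar fully down in the blue-ringed one. Then bring the loaded carrier into the corner of the stage so that it lies flat and flush against both blue stops, and finish while still pressing it firmly against both at once, without letting go, ready for its picture. Leave the calculator, tape roll, loupe and hand stamp where they are.

Things in the scene. Friction and masses are not known exactly. Their poses are not given: they have to be found in the camera images.
- stage: white examination stage, a fixed level plate 300 (x) x 340 (y) x 12 mm lying on the desk; origin at the centre of its underside; x points away from the robot (yaw up to 0.25 rad either way), y to the left, z up. Two rigid blue stops, polished and as slippery as the stage (friction about 0.12), stand on its far (+x) and left (+y) edges; the near and right edges are open.
- far_stop: fixed blue bar on the stage's far edge, rigid, 15 mm thick, 340 mm long along stage y, rising 18 mm above the stage top; its inner face is at stage x = +135 mm. Its origin and axes are those of the stage.
- left_stop: fixed blue bar on the stage's left edge, rigid, 15 mm thick, along stage x, rising 18 mm above the stage top; its inner face is at stage y = +155 mm. Its origin and axes are those of the stage.
- corner (a point): the inside corner on the stage's top surface where the inner faces of the two stops meet, at stage (135, 155, 12) mm; same axes as the stage. With the carrier home, the carrier's origin lies at (-55, -75, 0) mm from here in stage axes.
- carrier: loose grey block on the stage, 110 (x) x 150 (y) x 22 mm, 0.25 to 0.45 kg, origin at the centre of its underside, axes like the stage's but turned up to 0.3 rad. Two round pockets 46 mm wide, 12 mm deep (floor 10 mm up), 46 mm either side of the middle along y; between them a black grip rib, 14 mm thick (x), 30 mm long (y), up to 54 mm above the underside. It slides when pinched or pushed.
- pocket_red (a point): centre of the mouth of the pocket with the red ring and red floor, on the carrier's top face at carrier (0, -46, 22) mm; pocket floor 12 mm below; carrier axes
- pocket_blue (a point): centre of the mouth of the pocket with the blue ring and blue floor, on the carrier's top face at carrier (0, 46, 22) mm; pocket floor 12 mm below; carrier axes
- rib_top (a point): top centre of the black grip rib, at carrier (0, 0, 54) mm; carrier axes
- jar_red: loose upright specimen jar with a red lid, standing on the desk right of the stage, 44 mm high: clear body 38 mm across up to 26 mm, lid 40 mm across from 26 to 44 mm; 40 to 85 g; origin at the centre of its underside, z up. The two jars may swap places.
- jar_blue: loose upright specimen jar with a blue lid, otherwise the same as the red-lidded one
- calculator: loose grey desk calculator, 150 x 130 x 20 mm, left of the stage, a bystander; origin at the centre of its underside
- tape_roll: loose tan tape roll lying flat, 90 mm across, 24 mm high, a bystander; origin at the centre of its underside
- loupe: loose black loupe, 38 mm across, 36 mm high, a bystander; origin at the centre of its underside
- ink_stamp: loose hand stamp, 50 x 30 mm foot, 66 mm high with its wooden knob, a bystander; origin at the centre of its underside
There are look-alikes about, which are no part of the job. Leave any pink look-alike of the jar_red alone. There is more than one size of the carrier; the job needs the smaller.

How it is judged:
By the outcome, as a careful person would: the job done as asked, in the order asked, and still so for the second after the job is handed in, while the arm keeps its last pose, push and grip.
It also fails if it takes over 67 s, if anything falls off the work surface, if the arm or the gripper's body presses on something with over 40 N, if the wrist force passes 120 N, or if a joint passes its speed limit or range.

## Working session

There is one attempt and no reset: what is moved stays moved. The work goes in short steps, Python scripts to look and compute and a tool call to move; the robot and the scene stay as the last step left them, time stands still between calls to the robot, and variables do not carry over. Pictures are saved under pics/ and viewed, at most 10 in all, crops included, and the job is handed in when it is done.

Besides the shell and the picture viewer there is one more tool, called after ">>>" as name([rows], argument=value, ...), one row to a line, values as JSON. jog_arm: Moves the arm, as the interface text tells. Its arguments: {"type":"object","properties":{"moves":{"type":"array"},"newtons":{"type":"number"}},"required":["moves"]}

```bash
mkdir -p pics
cat > h.py <<'E'
import numpy as np, cv2
from plant import get_state, capture, close_job, regions_of
from scipy.spatial.transform import Rotation as R
def toolT(s):
    T=np.eye(4);T[:3,:3]=R.from_euler('xyz',s['eef_rot'],degrees=True).as_matrix();T[:3,3]=s['tcp_pos'];return T
def snap(n):
    s=get_state();p=capture(n)
    p['T']=p['world_from_camera'] if 'world_from_camera' in p else toolT(s)@p['hand_eye']
    p['T']=np.array(p['T']);return p
def ray(p,px,z):
    u=cv2.undistortPoints(np.array([[px]],float),np.array(p['mtx']),None)[0,0]
    d=p['T'][:3,:3]@np.array([u[0],u[1],1]);o=p['T'][:3,3];return o+d*(z-o[2])/d[2]
def proj(p,X):
    X=np.atleast_2d(X);c=(np.linalg.inv(p['T'])@np.c_[X,np.ones(len(X))].T)[:3]
    q=np.array(p['mtx'])@c;return (q[:2]/q[2]).T
E
python3 - <<'E'
from h import *
print(get_state())
ps={n:snap(n) for n in('scene','top')}
cv2.imwrite('pics/both.png',cv2.resize(np.vstack([ps['scene']['pixels'],ps['top']['pixels']]),(400,600))) if 0 else None
for n in ps: cv2.imwrite(f'pics/{n}0.png',cv2.resize(ps[n]['pixels'],(800,600),interpolation=cv2.INTER_CUBIC))
Z={'stage':.012,'carrier':.034,'jar_red':.044,'jar_blue':.044,'pocket_red':.03,'pocket_blue':.03,'rib_top':.066,'ink_stamp':.03,'loupe':.036,'tape_roll':.024,'calculator':.02}
for n in Z:
    for d in regions_of(ps['top'],n)[:4]: print(n,round(d['confidence'],2),np.round(d['pixel']),d['pixels'].sum(),ray(ps['top'],d['pixel'],Z[n]).round(3))
E
```

```text
{'time_s': 0.0, 'joints': array([ 9.15645782e+01,  2.05921448e+01,  6.31834967e-01, -2.07937270e-02,
       -7.01335506e+01, -1.65077191e+01]), 'qd': array([-0.02588309, -0.01692952, -0.13088855,  0.04948012, -0.00846823,
       -0.04908296]), 'joint_torque': array([-1.19388413e-03, -5.82722390e+01,  2.93061054e+01,  6.99684530e+00,
        7.01167941e-03, -1.68958773e-04]), 'tcp_pos': array([0.17394226, 0.65169113, 0.22559781]), 'eef_rot': array([ 1.79904454e+02, -7.93122847e-03, -1.49502166e+01]), 'contact_force': array([0.88028968, 0.2839973 , 0.33672768]), 'moment': array([-0.01094303,  0.0333502 ,  0.0297197 ]), 'gripper_force': 0.0, 'gripper_width': 0.08778214333946757}
stage 0.75 [217. 210.] 7254 [0.568 0.163 0.012]
carrier 0.74 [242. 220.] 1420 [0.535 0.076 0.034]
jar_red 0.56 [304. 220.] 118 [ 0.541 -0.133  0.044]
jar_red 0.5 [326. 238.] 115 [ 0.481 -0.207  0.044]
jar_blue 0.54 [342. 191.] 119 [ 0.639 -0.261  0.044]
pocket_red 0.92 [317. 136.] 2717 [ 0.831 -0.175  0.03 ]
pocket_red 0.69 [342. 189.] 124 [ 0.646 -0.264  0.03 ]
pocket_red 0.67 [244. 220.] 1386 [0.535 0.069 0.03 ]
rib_top 0.84 [317. 134.] 2781 [ 0.828 -0.171  0.066]
rib_top 0.75 [241. 220.] 1412 [0.536 0.079 0.066]
ink_stamp 0.66 [395. 260.] 158 [ 0.407 -0.444  0.03 ]
loupe 0.66 [152. 258.] 134 [0.404 0.378 0.036]
loupe 0.45 [397. 261.] 163 [ 0.406 -0.451  0.036]
loupe 0.44 [232. 178.] 483 [0.679 0.115 0.036]
tape_roll 0.54 [379. 206.] 237 [ 0.592 -0.394  0.024]
calculator 0.84 [130. 194.] 1691 [0.619 0.465 0.02 ]
calculator 0.74 [326. 237.] 134 [ 0.483 -0.211  0.02 ]
```

View pics/top0.png

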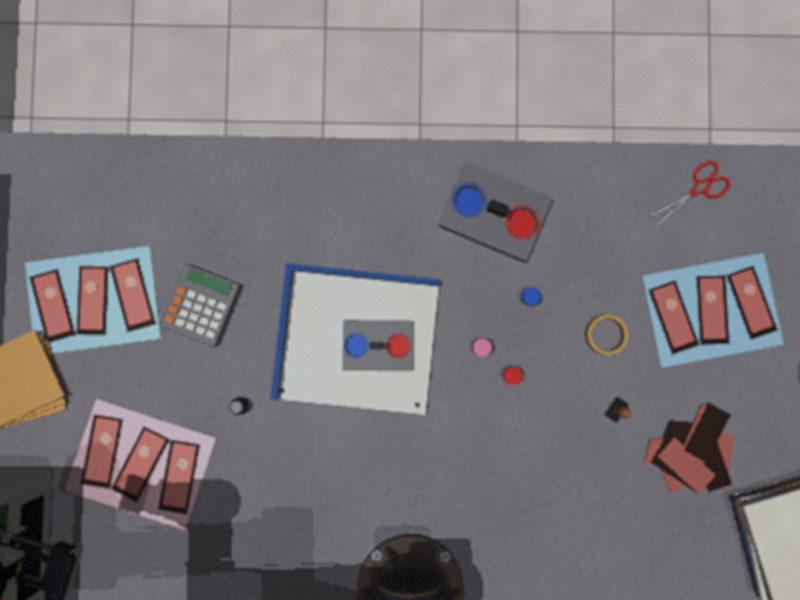

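View pics/scene0.png

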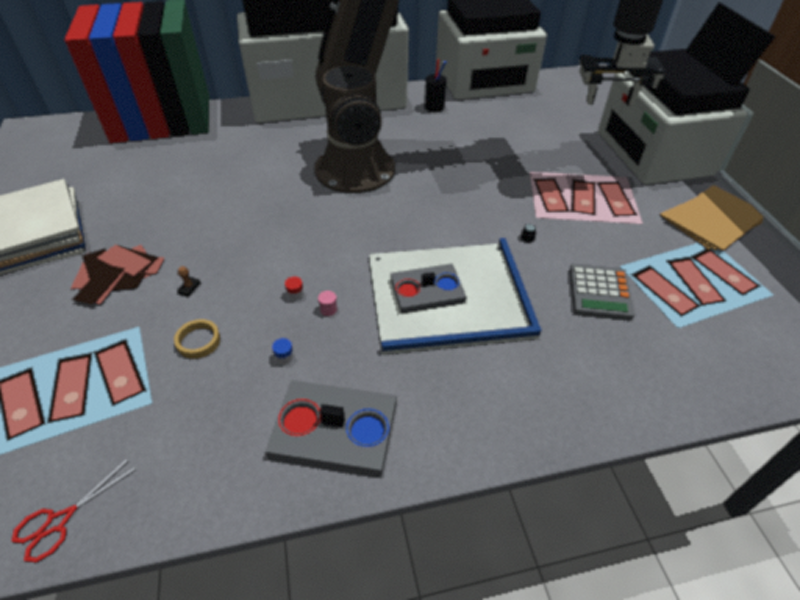

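The top view (800x600) shows the following:
- **Stage:** about (360,340). Its far stop is along the top and its left stop is on the left.
- **Small carrier:** on the stage at (378,345). A bigger look-alike is off the stage at (497,212).
- **Jar candidates:** (482,347) is pink, so it's the decoy. (513,375) is true red, so it's jar_red. (531,296) is blue, so it's jar_blue.

I'll confirm these in one enlarged crop.

```bash
cat >> h.py <<'E'
def blobs(p,kind,amin=30):
    h=cv2.cvtColor(p['pixels'],cv2.COLOR_BGR2HSV);H,S,V=cv2.split(h)
    m={'red':((H<6)|(H>174))&(S>170)&(V>60),'blue':(H>105)&(H<125)&(S>140)&(V>60)}[kind].astype('uint8')
    n,l,st,c=cv2.connectedComponentsWithStats(m)
    return [(c[i],st[i]) for i in range(1,n) if st[i][4]>=amin]
def plan(x,y,z,yaw):
    s=get_state();T=toolT(s);d=T[:3,:3].T@(np.array([x,y,z])-T[:3,3])*100
    dy=(yaw-s['eef_rot'][2]+180)%360-180
    print('at',np.round(s['tcp_pos'],4),np.round(s['eef_rot'],2),'t',round(s['time_s'],2),'tool shift cm',d.round(2),'world dyaw',round(dy,2),'turn about tool z',round(-dy,2))
E
python3 - <<'E'
from h import *
p=snap('top')
cv2.imwrite('pics/crop.png',cv2.resize(p['pixels'][160:270,165:360],(780,440),interpolation=cv2.INTER_CUBIC))
for k in('red','blue'):
    for c,st in blobs(p,k): print(k,c.round(1),st,ray(p,c,.044).round(4),ray(p,c,.022).round(4))
plan(0.5,0.1,.3,-90)
E
```

```text
red [333.6 142.3] [326 134  16  17 210] [ 0.8057 -0.2312  0.044 ] [ 0.8102 -0.2356  0.022 ]
red [254.5 220.9] [250 216  10  11  95] [0.5339 0.0341 0.044 ] [0.5335 0.0344 0.022 ]
red [328.  240.1] [323 235  11  11  92] [ 0.4735 -0.2144  0.044 ] [ 0.472  -0.2185  0.022 ]
blue [299.7 128.2] [292 120  17  18 237] [ 0.8523 -0.1151  0.044 ] [ 0.8576 -0.1174  0.022 ]
blue [204.6 194.9] [174 169 107  86 530] [0.619  0.2041 0.044 ] [0.6202 0.2075 0.022 ]
blue [339.5 189.2] [334 184  12  11 105] [ 0.6458 -0.2524  0.044 ] [ 0.6474 -0.2572  0.022 ]
blue [227.7 220.7] [222 215  12  13 122] [0.5334 0.1244 0.044 ] [0.533  0.1263 0.022 ]
at [0.174  0.6521 0.2266] [180.     0.   -14.94] t 0.7 tool shift cm [45.73 44.94 -7.34] world dyaw -75.06 turn about tool z 75.06
```

View pics/crop.png

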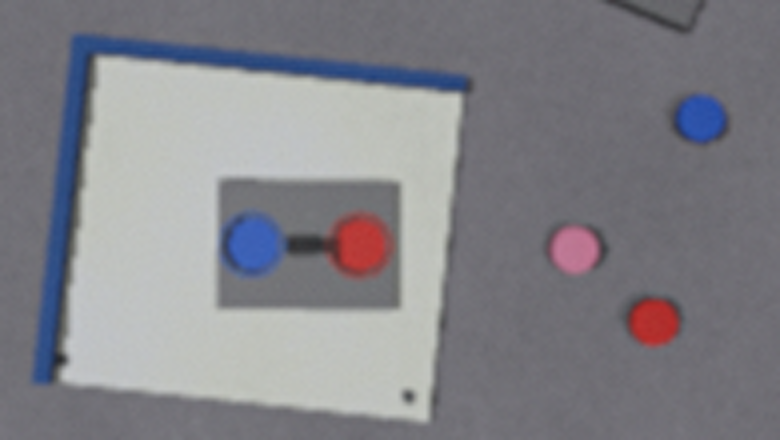

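The crop confirms it: pink is at (575,250), true red at (655,322) and blue at (700,120). The small carrier is on the stage, with its blue pocket at the left (253,244) and its red pocket at the right (360,244).

>>> jog_arm([
  [[0,0,-0.9],9.4,8.7],
  [[0,0,-0.9],9.4,8.7],
  [[0,0,-0.9],9.4,8.7],
  [[0,0,-0.9],9.4,8.7],
  [[0,0,-0.9],9.4,8.7],
  [[0,0,-0.9],9.4,8.7],
  [[0,0,-0.9],9.4,8.7],
  [[0,0,-0.9],9.3,8.7],
  [[5,-5,0],0,8.7],
  [[5,-5,0],0,8.7],
  [[5,-5,0],0,8.7],
  [[5,-5,0],0,8.7],
])

```text
time_s: 2.2
tcp_pos: [0.3518, 0.4737, 0.2989]
eef_rot: [-180.0, 0.0, -90.0]
contact_force: [0.7, -0.1, 0.7]
gripper_width: 0.0871
gripper_force: 0.0
```

>>> jog_arm([
  [[5,-5,0],0,8.7],
  [[5,-5,0],0,8.7],
  [[5,0,0],0,8.7],
  [[5,0,0],0,8.7],
  [[5,0,0],0,8.7],
  [[5,0,0],0,8.7],
  [[5,0,0],0,8.7],
  [[0,0,0],0,8.7],
])

```text
time_s: 3.2
tcp_pos: [0.4385, 0.1342, 0.2993]
eef_rot: [-179.9, 0.0, -90.2]
contact_force: [0.1, 0.8, 0.2]
gripper_width: 0.0869
gripper_force: 0.0
```

Run:
```python
from h import *
s=get_state();p=snap('wrist');print(np.round(p['hand_eye'],3),p['mtx'][0][0])
cv2.imwrite('pics/w1.png',p['pixels'])
for k in('red','blue'):
    for c,st in blobs(p,k,200): print(k,c.round(1),st,'lid',ray(p,c,.044).round(4),'floor',ray(p,c,.022).round(4))
plan(.473,-.214,.3,-90)
```

```text
[[ 0.    -0.96  -0.279  0.075]
 [ 1.    -0.     0.001  0.001]
 [-0.001 -0.279  0.96  -0.159]
 [ 0.     0.     0.     1.   ]] 284.0624454092987
red [189.8  87.7] [175  72  30  32 744] lid [0.5251 0.0357 0.044 ] floor [0.5298 0.0345 0.022 ]
blue [ 89.7 116.3] [  76   19   28  203 2552] lid [0.6694 0.0735 0.044 ] floor [0.6817 0.0742 0.022 ]
blue [194.2 151.5] [180 137  29  29 642] lid [0.5245 0.1239 0.044 ] floor [0.5291 0.1273 0.022 ]
blue [208.1 247.3] [182 243  74   8 334] lid [0.5117 0.2796 0.044 ] floor [0.5156 0.2913 0.022 ]
at [0.4388 0.1356 0.2992] [-1.7994e+02  6.0000e-02 -9.0170e+01] t 3.25 tool shift cm [34.95 -3.52 -0.12] world dyaw 0.17 turn about tool z -0.17
```

View pics/w1.png

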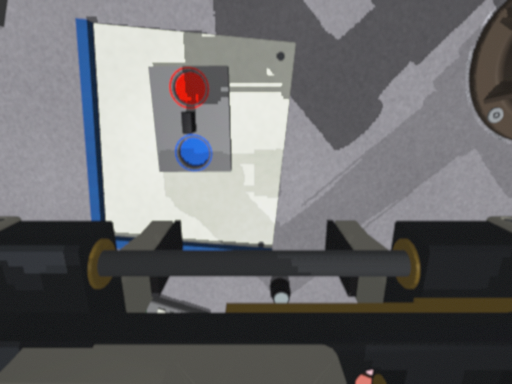

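The wrist view shows the carrier pockets, red at (190,88) and blue at (194,151). The stops run down the left edge and along the bottom. Next I go to the red jar.

>>> jog_arm([
  [[4.7,-0.6,0],0,6.6],
  [[4.7,-0.6,1],0,6.6],
  [[4.7,-0.6,2],0,6.6],
  [[4.7,-0.6,2],0,6.6],
  [[4.7,-0.6,2.5],0,6.6],
  [[4.7,-0.5,2.5],0,6.6],
  [[0,0,0],0,6.6],
  [[0,0,0],0,6.6],
])

```text
time_s: 4.25
tcp_pos: [0.4742, -0.1448, 0.1985]
eef_rot: [180.0, -0.0, -90.1]
contact_force: [-0.4, 0.1, 0.3]
gripper_width: 0.066
gripper_force: 0.0
```

Run:
```python
from h import *
p=snap('wrist')
cv2.imwrite('pics/w2.png',p['pixels'])
for k in('red','blue'):
    for c,st in blobs(p,k,200): print(k,c.round(1),st,'lid',ray(p,c,.044).round(4),'mid',ray(p,c,.035).round(4))
for d in regions_of(p,'jar_red'): print(d['confidence'],d['pixel'],ray(p,d['pixel'],.044).round(4))
plan(.473,-.214,.2,-90)
```

```text
red [258.7 110.4] [ 241   92   36   37 1020] lid [ 0.4676 -0.2148  0.044 ] mid [ 0.4674 -0.2146  0.035 ]
red [212.6 296. ] [198 287  31  16 377] lid [0.5262 0.0166 0.044 ] mid [0.5277 0.0234 0.035 ]
blue [100.5  72.9] [ 72  52  44  40 414] lid [ 0.6304 -0.2521  0.044 ] mid [ 0.6349 -0.253   0.035 ]
0.91 [207.8, 169.8] [ 0.5247 -0.1501  0.044 ]
0.87 [257.8, 110.9] [ 0.4685 -0.2143  0.044 ]
at [ 0.4744 -0.1442  0.1992] [-179.93    0.    -89.96] t 4.35 tool shift cm [ 6.98  0.15 -0.08] world dyaw -0.04 turn about tool z 0.04
```

>>> jog_arm([
  [[3.5,0.2,2],0,6.6],
  [[3.5,0.2,2],0,6.6],
  [[0,0,4],0,6.6],
  [[0,0,4],0,6.6],
  [[0,0,3],0,6.6],
  [[0,0,2],0,6.6],
  [[0,0,1.2],0,6.6],
  [[0,0,0],0,6.6],
])

```text
time_s: 5.35
tcp_pos: [0.4699, -0.2146, 0.0165]
eef_rot: [180.0, -0.0, -90.0]
contact_force: [-0.4, -0.5, 0.2]
gripper_width: 0.0659
gripper_force: 0.0
```

Run:
```python
from h import *
p=snap('wrist')
cv2.imwrite('pics/w3.png',p['pixels'])
plan(.470,-.2146,.016,-90);print(get_state()['contact_force'])
```

```text
at [ 0.4703 -0.2148  0.0171] [-1.7996e+02 -1.0000e-02 -8.9980e+01] t 5.4 tool shift cm [-0.02  0.03  0.11] world dyaw -0.02 turn about tool z 0.02
[ 0.15669675 -0.22061111  0.14184879]
```

View pics/w3.png

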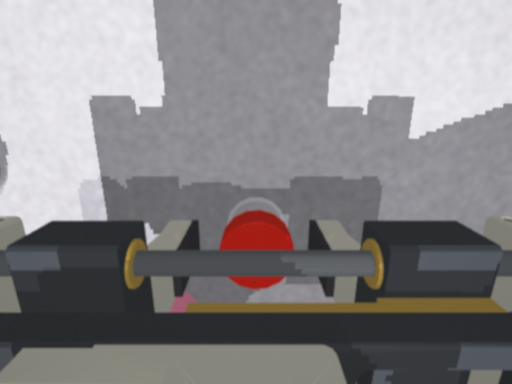

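The red lid sits between the fingers, centred at (257,249). I close on it and lift.

>>> jog_arm([
  [[0,0,0],0,3.5],
  [[0,0,0],0,3.5],
  [[0,0,0],0,3.5],
  [[0,0,0],0,3.5],
  [[0,0,-0.5],0,3.5],
  [[0,0,-2],0,3.5],
  [[0,0,-4],0,3.5],
  [[0,0,-4],0,3.5],
  [[0,0,0],0,3.5],
], newtons=20)

```text
time_s: 6.52
tcp_pos: [0.4717, -0.2156, 0.125]
eef_rot: [-179.6, -0.1, -90.0]
contact_force: [0.1, 1.1, -1.3]
gripper_width: 0.0392
gripper_force: 20.0
```

Run:
```python
from h import *
p=snap('wrist')
for c,st in blobs(p,'red',200): print(c,st)
p=snap('top')
for k in('red','blue'):
  for c,st in blobs(p,k): print(k,c.round(1),st,ray(p,c,.022).round(4))
plan(.532,0.0345,.15,-90);print(get_state()['gripper_width'])
```

```text
[253.66342142 233.51506722] [ 217  212   74   38 2157]
[253.36211031 281.04316547] [227 277  53  11 417]
red [333.6 142.4] [326 135  16  16 208] [ 0.8099 -0.2356  0.022 ]
red [254.6 220.3] [250 216  10   9  81] [0.5358 0.0341 0.022 ]
blue [299.7 128.2] [292 120  17  18 237] [ 0.8576 -0.1174  0.022 ]
blue [204.7 195.3] [174 169 107  86 521] [0.6188 0.2072 0.022 ]
blue [339.6 189.2] [334 184  12  11 104] [ 0.6475 -0.2574  0.022 ]
blue [227.6 220.7] [222 215  12  13 123] [0.5329 0.1265 0.022 ]
at [ 0.4695 -0.2151  0.1218] [-1.7995e+02  2.0000e-02 -9.0060e+01] t 6.62 tool shift cm [-24.97  -6.23  -2.81] world dyaw 0.06 turn about tool z -0.06
0.03941841729602402
```

>>> jog_arm([
  [[-4.8,-0.8,-0.4],0,3.5],
  [[-4.8,-0.8,-0.4],0,3.5],
  [[-4.8,-0.8,-0.4],0,3.5],
  [[-4.8,-0.8,-0.4],0,3.5],
  [[-4.8,-0.8,-0.4],0,3.5],
  [[-4.8,-0.8,-0.4],0,3.5],
  [[-4.8,-0.8,-0.4],0,3.5],
  [[-4.8,-0.6,0],0,3.5],
  [[0,0,0],0,3.5],
  [[0,0,0],0,3.5],
  [[0,0,0],0,3.5],
])

```text
time_s: 8.0
tcp_pos: [0.5314, 0.1677, 0.149]
eef_rot: [179.9, -0.0, -90.1]
contact_force: [-0.1, -0.6, -0.8]
gripper_width: 0.039
gripper_force: 20.0
```

Run:
```python
from h import *
p=snap('wrist')
cv2.imwrite('pics/w4.png',p['pixels'])
for k in('red','blue'):
    for c,st in blobs(p,k,150): print(k,c.round(1),st,'floor',ray(p,c,.022).round(4),'top',ray(p,c,.034).round(4))
plan(.532,0.0345,.15,-90)
```

```text
red [254.5  33.2] [224   0  63  72 330] floor [0.5292 0.0297 0.022 ] top [0.5292 0.0324 0.034 ]
red [255.1  38.2] [ 231   12   49   53 2019] floor [0.5286 0.0338 0.022 ] top [0.5287 0.0363 0.034 ]
red [253.7 233.5] [ 217  212   74   38 2148] floor [0.5301 0.2278 0.022 ] top [0.5301 0.2221 0.034 ]
red [253.9 281.4] [226 277  55  12 480] floor [0.53   0.2884 0.022 ] top [0.53   0.2802 0.034 ]
blue [ 95.2 105. ] [  77    0   36  222 4669] floor [0.6831 0.0919 0.022 ] top [0.6767 0.092  0.034 ]
blue [255.1 141.6] [227 113  58  58 358] floor [0.5285 0.1273 0.022 ] top [0.5286 0.1259 0.034 ]
blue [255.6 141.1] [ 234  119   45   45 1591] floor [0.5281 0.1268 0.022 ] top [0.5282 0.1253 0.034 ]
blue [258.  288.8] [212 278  92  20 770] floor [0.5252 0.2983 0.022 ] top [0.5255 0.2897 0.034 ]
at [0.5316 0.1677 0.1492] [ 1.7996e+02 -2.0000e-02 -9.0110e+01] t 8.05 tool shift cm [13.32 -0.06 -0.07] world dyaw 0.11 turn about tool z -0.11
```

View pics/w4.png

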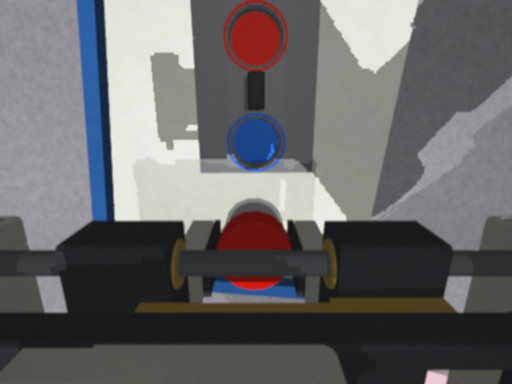

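Both empty pockets are clear in the picture: red at (255,38), blue at (255,141). The held jar is at (254,250). I move over the red pocket and stop just above the mouth.

>>> jog_arm([
  [[4.4,0.05,0],0,3.5],
  [[4.4,0.05,0],0,3.5],
  [[4.5,0.05,0],0,3.5],
  [[0,0,3],0,3.5],
  [[0,0,3],0,3.5],
  [[0,0,2.5],0,3.5],
  [[0,0,0.9],0,3.5],
  [[0,0,0],0,3.5],
  [[0,0,0],0,3.5],
])

```text
time_s: 9.18
tcp_pos: [0.531, 0.0358, 0.0566]
eef_rot: [-179.9, 0.0, -90.0]
contact_force: [-0.4, 0.1, -0.0]
gripper_width: 0.0394
gripper_force: 20.0
```

Run:
```python
from h import *
p=snap('wrist')
cv2.imwrite('pics/w5.png',p['pixels'])
for c,st in blobs(p,'red',100): print(c.round(1),st)
plan(.530,0.0345,.039,-90);print(get_state()['contact_force'])
```

```text
[255.6 194.2] [215 180  82  40 280]
[257.4 198.1] [225 187  61  34 707]
[253.7 233.4] [ 217  212   74   38 2170]
[253.3 281.8] [227 277  53  14 485]
at [0.531  0.0359 0.0567] [-1.799e+02  4.000e-02 -9.004e+01] t 9.22 tool shift cm [0.14 0.1  1.77] world dyaw 0.04 turn about tool z -0.04
[-0.03998931 -0.49286838 -0.47538777]
```

View pics/w5.png

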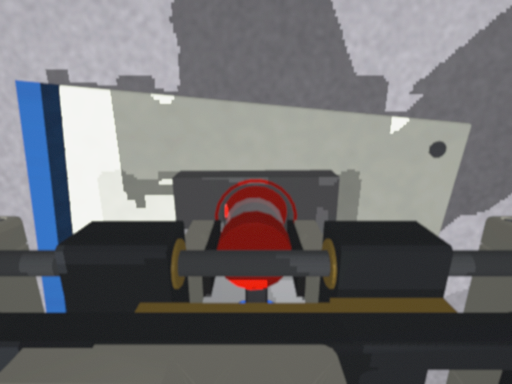

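The red ring spans columns 215–297, centred at 256, and the jar is at about 254. That is a 1 mm correction, then I lower it.

>>> jog_arm([
  [[0.1,0.1,0],0,3.5],
  [[0,0,0.6],0,3.5],
  [[0,0,0.6],0,3.5],
  [[0,0,0.4],0,3.5],
  [[0,0,0.1],0,3.5],
  [[0,0,0],0,3.5],
])

```text
time_s: 9.98
tcp_pos: [0.5295, 0.0347, 0.0389]
eef_rot: [-180.0, -0.0, -90.0]
contact_force: [-1.1, -1.9, 5.2]
gripper_width: 0.0398
gripper_force: 20.0
```

>>> jog_arm([
  [[0,0,0],0,5.5],
  [[0,0,0],0,6.4],
  [[0,0,-2],0,6.4],
  [[0,0,-4],0,6.4],
  [[4.5,0,-4],0,6.4],
  [[5,-1.4,-2],0,6.4],
  [[5,-1.4,0],0,6.4],
  [[4,-1.4,0],0,6.4],
  [[3,-1.4,0],0,6.4],
  [[0,-1.4,0],0,6.4],
  [[0,-1.4,0],0,6.4],
  [[0,0,0],0,6.4],
])

```text
time_s: 11.48
tcp_pos: [0.614, -0.1794, 0.1581]
eef_rot: [180.0, 0.0, -90.0]
contact_force: [0.3, 0.0, -0.3]
gripper_width: 0.0641
gripper_force: 0.0
```

Run:
```python
from h import *
p=snap('wrist')
for k in('red','blue'):
    for c,st in blobs(p,k,200): print(k,c.round(1),st,'lid',ray(p,c,.044).round(4),'floor',ray(p,c,.022).round(4),'red lid in pocket',ray(p,c,.066).round(4))
plan(.645,-.2535,.016,-90)
```

```text
red [ 56.1 122.1] [ 19  84  79  80 523] lid [ 0.7981 -0.2393  0.044 ] floor [ 0.813  -0.2381  0.022 ] red lid in pocket [ 0.7832 -0.2405  0.066 ]
red [ 65.2 123.9] [  38   94   55   60 2476] lid [ 0.7898 -0.2376  0.044 ] floor [ 0.804  -0.2363  0.022 ] red lid in pocket [ 0.7756 -0.239   0.066 ]
blue [223.2 106. ] [ 203   85   42   43 1419] lid [ 0.641  -0.2539  0.044 ] floor [ 0.6432 -0.2538  0.022 ] red lid in pocket [ 0.6387 -0.2539  0.066 ]
blue [ 41.3 219.3] [ 21 205  42  33 293] lid [ 0.8323 -0.1412  0.044 ] floor [ 0.8499 -0.1321  0.022 ] red lid in pocket [ 0.8146 -0.1503  0.066 ]
blue [205.9 290.2] [200 278  12  24 264] lid [ 0.6661 -0.0559  0.044 ] floor [ 0.6703 -0.0399  0.022 ] red lid in pocket [ 0.6618 -0.0719  0.066 ]
at [ 0.6134 -0.1793  0.1582] [ 1.7997e+02  1.0000e-02 -8.9970e+01] t 11.53 tool shift cm [ 7.42 -3.17 14.22] world dyaw -0.03 turn about tool z 0.03
```

>>> jog_arm([
  [[3.7,-1.5,1],0,6.4],
  [[3.7,-1.4,1],0,6.4],
  [[0,0,3],0,6.4],
  [[0,0,4],0,6.4],
  [[0,0,3],0,6.4],
  [[0,0,1.5],0,6.4],
  [[0,0,0.7],0,6.4],
  [[0,0,0],0,6.4],
])

```text
time_s: 12.52
tcp_pos: [0.6425, -0.2542, 0.0172]
eef_rot: [-180.0, -0.0, -90.0]
contact_force: [0.4, 0.9, -0.1]
gripper_width: 0.064
gripper_force: 0.0
```

>>> jog_arm([
  [[0,0,0],0,3.5],
  [[0,0,0],0,3.5],
  [[0,0,0],0,3.5],
  [[0,0,0],0,3.5],
  [[0,0,-0.5],0,3.5],
  [[0,0,-2],0,3.5],
  [[0,0,-4],0,3.5],
  [[-4,2,-4],0,3.5],
  [[-4,2,-3],0,3.5],
  [[-4,2,0],0,3.5],
  [[-4,2,0],0,3.5],
  [[-4,2,0],0,3.5],
], newtons=20)

```text
time_s: 14.02
tcp_pos: [0.5418, -0.0531, 0.1532]
eef_rot: [-179.9, 0.0, -90.0]
contact_force: [0.8, 0.6, 0.5]
gripper_width: 0.0396
gripper_force: 20.0
```

Run:
```python
from h import *
s=get_state();print(s['gripper_width'],s['gripper_force']);plan(.530,.2,.15,-90)
```

```text
0.03955663192937408 19.99886691570282
at [ 0.5418 -0.0531  0.1532] [-1.7988e+02  2.0000e-02 -9.0040e+01] t 14.03 tool shift cm [-25.31   1.2    0.33] world dyaw 0.04 turn about tool z -0.04
```

>>> jog_arm([
  [[-4.2,0.2,0],0,3.5],
  [[-4.2,0.2,0],0,3.5],
  [[-4.2,0.2,0],0,3.5],
  [[-4.2,0.2,0],0,3.5],
  [[-4.2,0.2,0],0,3.5],
  [[-4.2,0.2,0],0,3.5],
  [[0,0,0],0,3.5],
  [[0,0,0],0,3.5],
])

```text
time_s: 15.02
tcp_pos: [0.5303, 0.1977, 0.1524]
eef_rot: [-180.0, 0.0, -90.0]
contact_force: [-0.5, -0.2, -0.0]
gripper_width: 0.0393
gripper_force: 20.0
```

Run:
```python
from h import *
p=snap('wrist')
cv2.imwrite('pics/w6.png',p['pixels'])
for k in('red','blue'):
    for c,st in blobs(p,k,150): print(k,c.round(1),st,'floor',ray(p,c,.022).round(4),'top',ray(p,c,.034).round(4),'lid',ray(p,c,.066).round(4))
plan(.530,0.1265,.15,-90)
```

```text
red [253.7   7.6] [230   0  49  25 717] floor [0.5292 0.0386 0.022 ] top [0.5292 0.0421 0.034 ] lid [0.5292 0.0514 0.066 ]
blue [ 93.2 106.2] [  76    0   35  222 4428] floor [0.6862 0.1234 0.022 ] top [0.6797 0.1234 0.034 ] lid [0.6624 0.1233 0.066 ]
blue [254.  108.5] [225  79  60  61 376] floor [0.5289 0.1256 0.022 ] top [0.5289 0.1255 0.034 ] lid [0.5289 0.1252 0.066 ]
blue [254.5 109.4] [ 232   86   46   48 1702] floor [0.5283 0.1265 0.022 ] top [0.5284 0.1263 0.034 ] lid [0.5285 0.1259 0.066 ]
blue [253.8 233.5] [ 217  212   74   38 2144] floor [0.529  0.2597 0.022 ] top [0.5291 0.254  0.034 ] lid [0.5291 0.2388 0.066 ]
blue [253.8 281.7] [227 276  54  14 512] floor [0.529  0.3214 0.022 ] top [0.529  0.3131 0.034 ] lid [0.5291 0.2912 0.066 ]
at [0.5304 0.1973 0.1523] [-1.7997e+02  2.0000e-02 -9.0050e+01] t 15.07 tool shift cm [7.08 0.03 0.22] world dyaw 0.05 turn about tool z -0.05
```

View pics/w6.png

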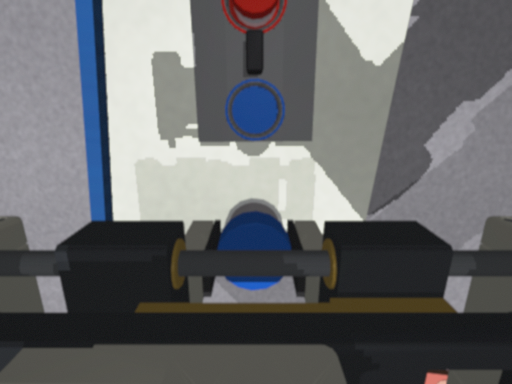

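The blue pocket ring is at (254,109), in line with the held blue jar at (254,250). The red jar is in its pocket at the top. I place the blue jar now.

>>> jog_arm([
  [[3.6,0.05,0],0,3.5],
  [[3.5,0,0],0,3.5],
  [[0,0,3],0,3.5],
  [[0,0,3.5],0,3.5],
  [[0,0,2.5],0,3.5],
  [[0,0,0.6],0,3.5],
  [[0,0,0.6],0,3.5],
  [[0,0,0.6],0,3.5],
  [[0,0,0.5],0,3.5],
  [[0,0,0],0,3.5],
])

```text
time_s: 16.32
tcp_pos: [0.5302, 0.1269, 0.0389]
eef_rot: [-180.0, 0.0, -90.0]
contact_force: [-0.7, 0.0, 0.7]
gripper_width: 0.0395
gripper_force: 20.0
```

>>> jog_arm([
  [[0,0,0.1],0,3.5],
  [[0,0,0],0,5.5],
  [[0,0,0],0,6.4],
  [[0,0,-2],0,6.4],
  [[0,0,-4],0,6.4],
  [[-4,0,-4],0,6.4],
  [[-4,0,-3],0,6.4],
  [[-3,0,-3],0,6.4],
  [[0,0,0],0,6.4],
  [[0,0,0],0,6.4],
])

```text
time_s: 17.58
tcp_pos: [0.5293, 0.2364, 0.1968]
eef_rot: [179.9, -0.0, -90.0]
contact_force: [0.9, 0.5, -0.6]
gripper_width: 0.0643
gripper_force: 0.0
```

Run:
```python
from h import *
p=snap('wrist')
cv2.imwrite('pics/w7.png',p['pixels'])
for k in('red','blue'):
    for c,st in blobs(p,k,150): print(k,c.round(1),st,'lid',ray(p,c,.066).round(4))
# far stop inner-top edge: right boundary of blue per row
H,S,V=cv2.split(cv2.cvtColor(p['pixels'],cv2.COLOR_BGR2HSV))
m=((H>105)&(H<125)&(S>140)).astype('uint8');m[:, 140:]=0;m[220:]=0
r=np.arange(15,205,5);e=[np.flatnonzero(m[i])[[0,-1]] for i in r]
for j,z in((0,.030),(1,.012)):
    P=np.array([ray(p,(x[j]+(.5 if j else -.5),i),z) for x,i in zip(e,r)])
    vx,vy,x0,y0=cv2.fitLine(P[:,:2].astype('f4'),cv2.DIST_HUBER,0,.01,.01).ravel()
    print(j,'far edge yaw',np.degrees(np.arctan2(-vx,vy))if vy>0 else np.degrees(np.arctan2(vx,-vy)),x0,y0)
plan(.530,0.0805,.04,-90)
```

```text
blue [163.3 151.9] [  96    0  256  230 6265] lid [0.6206 0.207  0.066 ]
blue [252.4  69.9] [ 227   43   53   56 1875] lid [0.5291 0.129  0.066 ]
0 far edge yaw -5.1776495 0.69544244 0.16649051
1 far edge yaw -5.3184466 0.6836097 0.16412982
at [0.5292 0.2359 0.1965] [ 1.7991e+02 -5.0000e-02 -9.0060e+01] t 17.62 tool shift cm [15.53 -0.12 15.66] world dyaw 0.06 turn about tool z -0.06
```

View pics/w7.png

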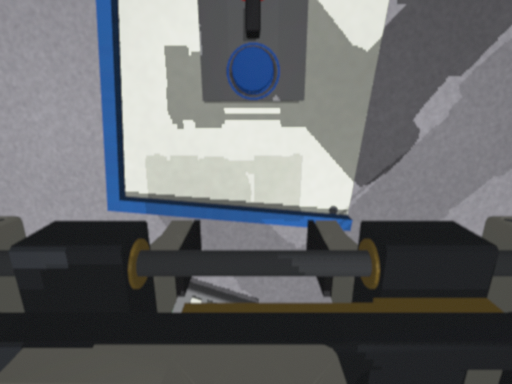

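The blue jar sits in its ring at (252,70), and the inside corner of the stops is near (122,198). The stage yaw is about -5.3°. I descend on the rib next.

>>> jog_arm([
  [[4,0,0],0,5],
  [[4,-0.1,0],0,5],
  [[4,0,0],0,5],
  [[3.5,0,2],0,5],
  [[0,0,3],0,5],
  [[0,0,4],0,5],
  [[0,0,3],0,5],
  [[0,0,2],0,5],
  [[0,0,1],0,5],
  [[0,0,0.6],0,5],
  [[0,0,0],0,5],
])

```text
time_s: 19.0
tcp_pos: [0.5308, 0.0815, 0.0416]
eef_rot: [180.0, -0.0, -90.1]
contact_force: [-0.3, 1.0, 0.1]
gripper_width: 0.0498
gripper_force: 0.0
```

Run:
```python
from h import *
s=get_state();print(s['contact_force'],s['gripper_width']);plan(.530,.0805,.04,-90)
t=snap('top')
for k in('red','blue'):
    for c,st in blobs(t,k): print(k,c.round(1),st,ray(t,c,.066).round(4))
```

```text
[-0.2696214   1.03865603  0.0939419 ] 0.04983409955413578
at [0.5308 0.0815 0.0416] [ 1.7999e+02 -1.0000e-02 -9.0060e+01] t 19.0 tool shift cm [0.1  0.08 0.16] world dyaw 0.06 turn about tool z -0.06
red [333.6 142.4] [326 135  16  16 208] [ 0.8009 -0.2267  0.066 ]
blue [299.6 128.2] [291 120  18  17 238] [ 0.847  -0.1126  0.066 ]
blue [209.4 186.5] [177 169 104  62 455] [0.6462 0.1855 0.066 ]
```

Now I grip the rib.

>>> jog_arm([
  [[0.1,0,0.1],0,5],
  [[0,0,0],0,1],
  [[0,0,0],0,1],
  [[0,0,0],0,1],
  [[0,0,0],0,1],
  [[0,0,0],0,1],
  [[0,0,0],0,1],
], newtons=40)

```text
time_s: 19.92
tcp_pos: [0.5307, 0.0807, 0.0406]
eef_rot: [180.0, -0.0, -90.0]
contact_force: [-1.0, 0.9, 1.5]
gripper_width: 0.0139
gripper_force: 40.0
```

>>> jog_arm([
  [[0,0,0],1.3,1],
  [[0,0,0],2,1],
  [[0,0,0],2,1],
  [[-1,-0.6,0],0,1],
  [[-2,-1.2,0],0,1],
  [[-2,-1.2,0],0,1],
  [[-2,-1.2,0],0,1],
  [[-2,-1.2,0],0,1],
  [[-1,-0.6,0],0,1],
  [[0,0,0],0,1],
  [[0,0,0],0,1],
])

```text
time_s: 21.3
tcp_pos: [0.5997, 0.1746, 0.0406]
eef_rot: [-180.0, 0.0, -95.4]
contact_force: [0.6, 1.2, 1.0]
gripper_width: 0.0138
gripper_force: 40.0
```

Run:
```python
from h import *
s=get_state();T=toolT(s);print(s['contact_force'].round(1),s['tcp_pos'].round(4),s['eef_rot'].round(2))
p=snap('wrist');t=snap('top')
cv2.imwrite('pics/w8.png',p['pixels'])
# earlier corner estimate from the w7 pose
q=dict(p);T7=np.eye(4);T7[:3,:3]=R.from_euler('xyz',[180,0,-90.06],degrees=True).as_matrix();T7[:3,3]=[.5292,.2359,.1965];q['T']=T7@np.array(p['hand_eye'])
c=ray(q,(122,198),.012);print('corner',c.round(4))
c2=ray(t,(165+91/4,160+57/4),.012);print('corner top view',c2.round(4))
ex=R.from_euler('z',-5.3,degrees=True).as_matrix()
for k in(c,c2): print('to go in stage axes',(ex.T@(k-s['tcp_pos']))[:2]-[.055,.075])
H,S,V=cv2.split(cv2.cvtColor(p['pixels'],cv2.COLOR_BGR2HSV))
m=((H>105)&(H<125)&(S>140)).astype('uint8');m[:,200:]=0;m[220:]=0
print([(i,np.flatnonzero(m[i])[[0,-1]]) for i in range(0,220,30) if m[i].any()])
```

```text
[0.6 1.2 1. ] [0.5997 0.1746 0.0406] [-1.7999e+02  2.0000e-02 -9.5350e+01]
corner [0.6954 0.2737 0.012 ]
corner top view [0.6917 0.2691 0.012 ]
to go in stage axes [0.03114896 0.03258175]
to go in stage axes [0.02787634 0.02763948]
[(0, array([ 66, 106])), (30, array([ 71, 109])), (60, array([ 76, 114])), (90, array([ 81, 118])), (120, array([ 86, 122])), (150, array([ 91, 125])), (180, array([ 96, 129])), (210, array([101, 133]))]
```

>>> jog_arm([
  [[-0.8,-0.8,0],0,1],
  [[-0.8,-0.8,0],0,1],
  [[-0.5,-0.6,0],0,1],
  [[0,-0.2,0],0,1],
  [[0,-0.2,0],0,1],
  [[0,0,0],0,1],
])

```text
time_s: 22.15
tcp_pos: [0.628, 0.1933, 0.0406]
eef_rot: [-180.0, 0.0, -95.3]
contact_force: [0.4, 1.1, 1.3]
gripper_width: 0.0137
gripper_force: 40.0
```

>>> jog_arm([
  [[0,-0.15,0],0,1],
  [[0,-0.15,0],0,1],
  [[0,-0.15,0],0,1],
  [[0,0,0],0,1],
])

```text
time_s: 22.65
tcp_pos: [0.6292, 0.1928, 0.0406]
eef_rot: [179.7, -0.1, -95.4]
contact_force: [-14.5, 4.5, 11.7]
gripper_width: 0.0136
gripper_force: 40.0
```

>>> jog_arm([
  [[0,0.2,0],0,1],
  [[-0.3,0,0],0,1],
  [[-0.2,0,0],0,1],
  [[-0.2,0,0],0,1],
  [[-0.2,0,0],0,1],
  [[0,0,0],0,1],
])

```text
time_s: 23.4
tcp_pos: [0.6299, 0.2006, 0.0406]
eef_rot: [179.9, -0.1, -95.4]
contact_force: [-5.6, -4.1, 8.0]
gripper_width: 0.014
gripper_force: 40.0
```

>>> jog_arm([
  [[-0.15,0,0],0,1],
  [[-0.1,0,0],0,1],
  [[0,0,0],0,1],
  [[0,0,0],0,1],
])

```text
time_s: 23.9
tcp_pos: [0.6299, 0.2007, 0.0406]
eef_rot: [179.8, -0.3, -95.4]
contact_force: [-4.9, -12.6, 8.9]
gripper_width: 0.0136
gripper_force: 40.0
```

```bash
cat > chk.py <<'E'
from h import *
s=get_state();print(s['time_s'],s['contact_force'].round(1),s['moment'].round(2),s['tcp_pos'].round(4),s['eef_rot'].round(2),s['gripper_width'])
p=snap('wrist')
def fit(P):
    vx,vy,x0,y0=cv2.fitLine(np.array(P)[:,:2].astype('f4'),cv2.DIST_HUBER,0,.01,.01).ravel();return np.degrees(np.arctan2(-vx*np.sign(vy),abs(vy))),x0,y0
H,S,V=cv2.split(cv2.cvtColor(p['pixels'],cv2.COLOR_BGR2HSV))
m=((H>105)&(H<125)&(S>140));m[:,200:]=0
A=[];B=[]
for i in range(80,212,6):
    f=np.flatnonzero(m[i,:160])
    if len(f): A.append(ray(p,(f[-1]+.5,i),.030));B.append(ray(p,(f[0]-.5,i),.030))
print('stop outer/inner top yaw',fit(B),fit(A))
cv2.imwrite('pics/w9.png',cv2.resize(p['pixels'],(768,576)))
E
python3 chk.py
```

```text
23.9 [ -4.9 -12.6   8.9] [-4.06  1.35  0.06] [0.6299 0.2007 0.0406] [179.82  -0.28 -95.4 ] 0.013645629583713357
stop outer/inner top yaw (np.float32(-4.930069), np.float32(0.6936671), np.float32(0.14158234)) (np.float32(-9.664646), np.float32(0.6807015), np.float32(0.14558531))
```

View pics/w9.png

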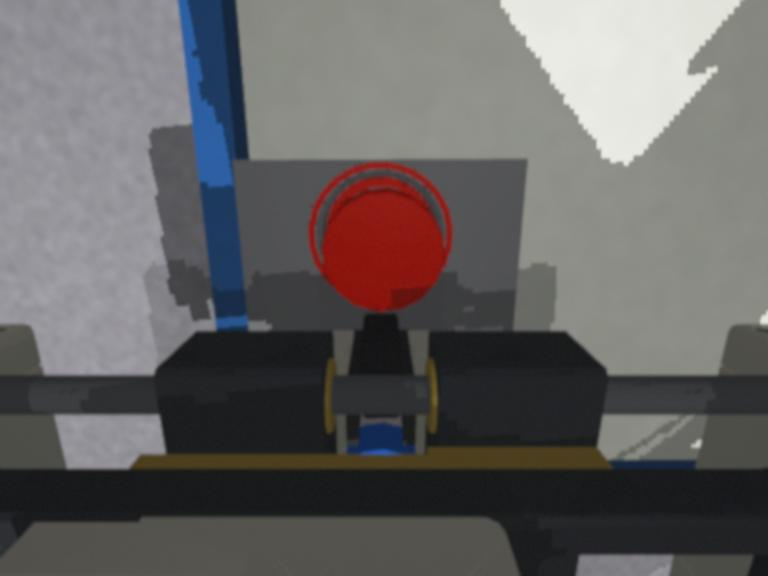

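The carrier's far face lies along the far stop, from (237,160) to (245,325), with no visible gap. The red jar is seated in its pocket. mz is about 0, so the contact with both stops is even. I add push toward the far stop.

>>> jog_arm([
  [[0,-0.1,0],0,1],
  [[0,-0.08,0.02],0,1],
  [[0,0,0],0,1],
  [[0,0,0],0,1],
  [[0,0,0],0,1],
], newtons=50)

```text
time_s: 24.58
tcp_pos: [0.6299, 0.2007, 0.0406]
eef_rot: [179.7, -0.3, -95.4]
contact_force: [-12.9, -10.0, 15.3]
gripper_width: 0.0141
gripper_force: 50.0
```

```bash
python3 chk.py
python3 - <<'E'
from h import *
# flushness: carrier top-face corner row / edge seen along stop: darkest non-blue gap between stop and grey carrier
p=snap('wrist');im=p['pixels'].astype(int)
for i in (112,130,150,170,190,205): print(i,[tuple(im[i,c]) for c in range(146,168,3)])
t=snap('top')
for n in('jar_red','jar_blue','carrier','loupe','ink_stamp','tape_roll','calculator'):
    print(n,[(round(d['confidence'],2),np.round(d['pixel'])) for d in regions_of(t,n)[:3]])
E
```

```text
24.575 [-12.9 -10.   15.3] [-3.19  4.27  0.14] [0.6299 0.2007 0.0406] [179.67  -0.31 -95.39] 0.014060039936518868
stop outer/inner top yaw (np.float32(-4.8004117), np.float32(0.6936755), np.float32(0.1415318)) (np.float32(-9.554844), np.float32(0.6807438), np.float32(0.1455326))
112 [(np.int64(166), np.int64(96), np.int64(46)), (np.int64(164), np.int64(96), np.int64(45)), (np.int64(160), np.int64(93), np.int64(45)), (np.int64(91), np.int64(72), np.int64(62)), (np.int64(82), np.int64(81), np.int64(81)), (np.int64(84), np.int64(82), np.int64(81)), (np.int64(83), np.int64(80), np.int64(80)), (np.int64(83), np.int64(81), np.int64(80))]
130 [(np.int64(94), np.int64(57), np.int64(27)), (np.int64(95), np.int64(58), np.int64(29)), (np.int64(95), np.int64(58), np.int64(28)), (np.int64(94), np.int64(57), np.int64(29)), (np.int64(83), np.int64(81), np.int64(80)), (np.int64(83), np.int64(81), np.int64(80)), (np.int64(82), np.int64(81), np.int64(79)), (np.int64(83), np.int64(81), np.int64(80))]
150 [(np.int64(95), np.int64(57), np.int64(27)), (np.int64(96), np.int64(59), np.int64(31)), (np.int64(
[... 957 characters left out ...]
nt64(67))]
205 [(np.int64(73), np.int64(46), np.int64(28)), (np.int64(73), np.int64(46), np.int64(28)), (np.int64(72), np.int64(45), np.int64(26)), (np.int64(72), np.int64(45), np.int64(24)), (np.int64(71), np.int64(44), np.int64(24)), (np.int64(71), np.int64(44), np.int64(25)), (np.int64(66), np.int64(55), np.int64(50)), (np.int64(62), np.int64(61), np.int64(60))]
jar_red [(0.64, array([306., 222.])), (0.54, array([219., 189.])), (0.4, array([236., 222.]))]
jar_blue []
carrier [(0.61, array([316., 135.]))]
loupe []
ink_stamp [(0.65, array([220., 198.])), (0.47, array([395., 262.]))]
tape_roll [(0.64, array([383., 207.]))]
calculator [(0.56, array([124., 183.])), (0.38, array([222., 198.]))]
```

>>> jog_arm([
  [[0,0,0.05],0,1],
  [[-0.03,0,0],0,1],
  [[0,0,0],0,1],
  [[0,0,0],0,1],
  [[0,0,0],0,1],
  [[0,0,0],0,1],
])

```text
time_s: 25.82
tcp_pos: [0.6299, 0.2007, 0.0406]
eef_rot: [179.7, -0.3, -95.4]
contact_force: [-15.3, -11.2, 19.5]
gripper_width: 0.0136
gripper_force: 50.1
```

```bash
python3 chk.py
```

```text
25.825 [-15.3 -11.2  19.5] [-3.64  4.73  0.09] [0.6299 0.2007 0.0406] [179.67  -0.33 -95.39] 0.013581197529652892
stop outer/inner top yaw (np.float32(-4.7946944), np.float32(0.6936668), np.float32(0.1415258)) (np.float32(-9.550924), np.float32(0.6807347), np.float32(0.14552678))
```

```bash
python3 -c "
from plant import close_job
print(close_job())"
```

```text
the job is handed in; nothing more can be done
None
```

I handed the job in at 25.8 s: both jars are in their matching pockets, and the arm is still gripping the carrier and pressing it into the corner with about 14 N on the far stop and 13 N on the left. Force and moment readings, plus a view along the far stop, indicate it is flat and flush; I didn't see the left face directly.

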